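# Hang and lock a tonearm pillar in a sprung armboard

### The job

Take the tonearm pillar out of its dark wooden rest, hang it in the bayonet collar on the sprung aluminium armboard with its two lugs through the two red-marked slots, and twist it clockwise, seen from above, until the lugs drop into the hidden locking notches and its flange sits flush on the collar; then let go. Feel for the notch and be gentle: do not press the armboard down onto its bump stops, and do not force the pillar on against the notch wall once it has dropped. Leave the other parts on the bench where they are.

Things in the scene. Friction and masses are not known exactly. Their poses are not given: they have to be found in the camera images.
- pillar_grip (a point): Centre of the black bearing block on top of the loose tonearm pillar (pillar 86 mm tall, about 0.25 kg); z points up the pillar. The block is 44 mm along x, 26 mm along y (grip across y), 36 mm high. Under it, an 8 mm neck 22 mm across, then the flange. A half turn makes no difference. At the start the stem hangs in the rest, lugs on the rest's top.
- pillar_flange (a point): Centre of the underside of the pillar's flange, a disc 38 mm across and 5 mm thick; 31 mm below the block's centre. Axes as the block's. Below it the stem, 22 mm in diameter, reaches down another 37 mm.
- pillar_lugs (a point): Point on the pillar's axis level with the undersides of its two steel lugs, 48 mm below the block's centre and 20 mm above the stem's foot. The lugs stick out along +x and -x (along the block's length): 42 mm over their ends, 7 mm wide, 5 mm high.
- rest: Dark wooden rest block, 70 x 70 x 28 mm, with a vertical 26 mm through hole in its middle, fixed to the bench. Origin: centre of its underside.
- collar_top (a point): Centre of the bayonet collar's flat top, z up, 67 mm above the bench when not pressed; moves with the armboard. Collar 60 mm across, bore 26 mm. Its 4 mm thick roof has two straight entry slots along +x and -x, 11 mm wide, reaching 23.5 mm from the axis, each with a red mark beyond its end. From the slots the lugs can turn clockwise only (stops block the other way).
- channel_floor (a point): Point on the collar's axis level with the floor of the channel under the roof, 12 mm below the collar's top. The lugs first hang on this floor; the flange then stands 5 mm clear of the top. Its two opposite notches are 10 mm wide, out of sight, 40 to 80 degrees clockwise from the slots, different each time: find them by feel.
- board (a joint): How far the sprung armboard is pressed straight down, in m: 0 free, 0.012 on its bump stops. It yields at about 5 N, then 1.2 N more per mm; keep it under 10 mm. In a notch the lugs drop 5 mm, flange flush on the collar's top, with about 5 degrees of play either way; from there more than 25 N between pillar and collar does damage.
- jig: Oak base of the armboard, 150 x 120 x 16 mm, fixed to the bench; origin: centre of its underside, under the collar's axis, axes as the collar's. Above it on springs the aluminium armboard, 138 x 108 mm, top 44 mm above the bench, with brass-capped guide posts up to 59 mm at x = +-60, y = +-45 mm.
- counterweight: Brass counterweight, upright disc 50 mm across, 32 mm high; loose bystander, leave it alone. Origin: its underside's centre.
- bush: Copper bush, ring 36 mm across, 16 mm high; loose bystander, leave it alone. Origin: its underside's centre.
- puck: Black rubber puck 60 mm across, 12 mm high; loose bystander, leave it alone. Origin: its underside's centre.
- cartridge: Little wooden pickup cartridge, 26 x 18 x 21 mm; loose bystander, leave it alone. Origin: its underside's centre.
- spanner: Steel spanner lying flat, 120 mm long; loose bystander, leave it alone. Origin: its underside's centre.
- driver: Screwdriver lying flat, 160 mm long; loose bystander, leave it alone. Origin: its underside's centre.

How it is judged:
On the way, in this order (a step that is already met when the one before it is completed fails the run):
1. the pillar hangs in the collar, its lugs down in the channel under the roof (horizontal distance between pillar_grip and collar_top below 0.006 m and angle between pillar_grip's own z axis and vertical below 0.12 rad and z of pillar_grip in the frame of collar_top below 0.0385 m), for 0.1 s.
2. the lugs have dropped into the notches: the flange is flush on the collar (horizontal distance between pillar_grip and collar_top below 0.006 m and angle between pillar_grip's own z axis and vertical below 0.12 rad and z of pillar_grip in the frame of collar_top below 0.033 m), for 0.2 s.
At the end, for the whole second after the job is handed in: The pillar stands upright (within 0.12 rad) in the collar, on its axis within 6 mm, lugs dropped into the notches so that the flange is flush with the collar's top (within about 2 mm), at rest, released, the armboard sprung back up (pressed less than 4 mm) (all of step 2 and linear speed of pillar below 0.02 m/s and value of joint board below 0.004 m and contact force between pillar and the fingers below 0.1 N); the robot touches nothing.
It fails at once if the armboard is pressed down onto its bump stops (more than 10 mm) (value of joint board above 0.01 m).
It fails at once if the pillar is forced against the armboard or collar with more than 25 N (contact force between pillar and jig above 25 N).
It fails at once if a bystander (counterweight, bush, puck, cartridge, spanner, driver) is pushed more than 20 mm (distance of any of counterweight, bush, puck, cartridge, spanner, driver from where it was at the start of the episode above 0.02 m).
It also fails if it takes over 64 s, if anything falls off the work surface, if the arm or the gripper's body presses on something with over 40 N, if the wrist force passes 120 N, or if a joint passes its speed limit or range.

### The arm

A 7-joint arm with a two-finger parallel gripper is mounted at the origin on the work surface. World frame = base frame: x ahead of the robot, y to its left, z up, the work surface at z = 0. Lengths are in m, angles in rad, forces in N, time in s.
With the tool pointing down it reaches from about 0.4 to 0.875 m from the base axis. Payload 19.3 kg.
Tool frame: the origin (TCP) lies midway between the tips of the shut fingers; the grasp point (between the pads) lies 19 mm behind it; x points along the fingers, y is the direction in which the jaws open and shut, and the axes are right-handed (so a half turn about x gives the same grasp; the last joint's range is limited). The gripper opens to 85 mm and grips with 20 to 120 N. Pads are 22 mm wide; open, the fingers measure 114 mm over their backs; the gripper's body (76 mm by 85 mm) begins 54 mm behind the grasp point. The pads swing forward as they close: fully open they stand 13 mm farther back than shut.
Start: joints at [-1.302, 0.521, -0.036, 1.599, 0.021, 1.021, -0.113], TCP at [0.208, 0.589, 0.231] pointing down, gripper open.
Joint ranges: [-2.91, 2.91], [-0.3, 2.13], [-1.5, 1.42], [0.17, 2.43], [-1.26, 4.41], [0.16, 1.93], [-2.52, 2.52]. Speed limits (rad/s): [1.89, 1.89, 2.39, 2.39, 3.01, 3.01, 3.01].

### API

Orientations are given as [roll, pitch, yaw] about the fixed x, y, z axes, in that order (R = Rz(yaw) Ry(pitch) Rx(roll)).
In Python, from workcell import telemetry, vision, workorder gives the robot as it stands. The module is installed in compiled form; this text tells all that it offers.
- The arm moves only by the tool play_rows, never from a script. Its argument "deltas" is a list of rows, each a list of 7 numbers: the shift along the world's x, y, z in mm, then the turn, a rotation vector about the world's x, y, z in degrees, then the finger opening in mm, from 0 to 85.4. In form: [[x, y, z, wx, wy, wz, jaw], ...]. A call has 1 to 8 rows; each row shifts and turns the commanded pose from where the row before left it; what a row does not reach is not made up. A row lasts 1/8 s, in which the tool goes at most 62.5 mm and 10.7 degrees, less where a joint would pass 70% of its speed; a pose out of reach is approached as far as the arm can. A call with a gripper value outside its range is refused whole. The fingers move at their own pace and stop on an object; "grip_force" is the grip in N (left out, the last holds). Time passes only in rows, so rows that do not move let the fingers close. It gives the time, the measured TCP pose, the force and the opening at its end, in the units of the state.
- telemetry.observe(): the state, without advancing time (a new reading comes with each control period).
- vision.grab_frame(name): name is "side" or "top"; returns the picture (480x640x3 uint8, red, green, blue); there is no depth.
- vision.camera_info(name): a dict with "mtx" (3x3 intrinsics, pixels), "k1" (the pictures are not rectified: a ray, as slopes to the right and down, at radius r is drawn at 1 + k1 r^2 times it, then the intrinsics apply), "rvec" (rotation vector, rad) and "tvec" (3), from world to camera coordinates, as OpenCV has them. Camera axes: x right, y down, z forward; pixel columns grow to the right and rows downward; lengths in m; the calibration is good to about 2 mm. A picture is of the moment at which its call begins. camera_info takes no time and is no camera call.
- workorder.job_done(): hands the job in, once; it reports no verdict.
The state is a dict: "clock": time; "qpos": joint angles; "qd": joint speeds; "joint_efforts": joint torques, N m; "position": TCP position; "tool_rot": TCP orientation; "force": force on the tool from outside, world axes, zero at the start; "moment": the same for the moment, N m; "grip_width": finger opening in m.
Only numpy, scipy, OpenCV 4.12 (cv2) and the standard library are available. Lean on these libraries where they do the work, as an engineer would, in place of code of your own. Each camera call takes 0.05 s, during which the arm holds its last target. There are 200 camera calls.

## Working session

There is one attempt and no reset: what is moved stays moved. The work goes in short steps, Python scripts to look and compute and a tool call to move; the robot and the scene stay as the last step left them, time stands still between calls to the robot, and variables do not carry over. Pictures are saved under pics/ and viewed, about 8 in all and at most 12, crops included, and the job is handed in when it is done.

Besides the shell and the picture viewer there is one more tool, called after "Request:" by a JSON object that holds its "name" and its "arguments". play_rows: Moves the arm, as the interface text tells. Its arguments: {"type":"object","properties":{"deltas":{"type":"array","items":{"type":"array","items":{"type":"number"}}},"grip_force":{"type":"number"}},"required":["deltas"]}

```bash
mkdir -p pics
cat > h.py <<'E'
import numpy as np, cv2
from workcell import telemetry, vision, workorder
def cam(n):
    c=vision.camera_info(n); return np.array(c['mtx'],float),float(c['k1']),cv2.Rodrigues(np.array(c['rvec'],float))[0],np.array(c['tvec'],float).ravel()
def ray2plane(n,u,v,z):
    K,k,R,t=cam(n); d=np.array([k,0,0,0,0.])
    x=cv2.undistortPoints(np.array([[[u,v]]],float),K,d).ravel()
    D=R.T@np.array([x[0],x[1],1]); C=-R.T@t
    return C+D*(z-C[2])/D[2]
def proj(n,P):
    K,k,R,t=cam(n); return cv2.projectPoints(np.array(P,float).reshape(-1,1,3),cv2.Rodrigues(R)[0],t,K,np.array([k,0,0,0,0.]))[0].reshape(-1,2)
E
python3 - <<'E'
from h import *
for n in('top','side'):
    im=vision.grab_frame(n); cv2.imwrite(f'pics/{n}0.png',im[:,:,::-1])
    K,k,R,t=cam(n); print(n,K[0,0],k,-R.T@t,R[2])
s=telemetry.observe(); print(s)
E
```

```text
top 604.8789464411973 -0.0031472905156285976 [ 0.39575113 -0.00136651  1.30756014] [ 0.14154029  0.01100689 -0.9898713 ]
side 442.595248606821 -0.002228486938857848 [ 0.44544312 -0.61578793  0.73670066] [ 0.13432514  0.68173231 -0.71916466]
{'clock': 0.1, 'qpos': array([-1.30218119,  0.52194613, -0.03635905,  1.59991974,  0.02119755,
        1.02113456, -0.11281061]), 'qd': array([-0.00072669, -0.00106631, -0.00117753, -0.00175083,  0.00147723,
       -0.00168294,  0.00063335]), 'joint_efforts': array([ 4.57809510e-03, -9.28482628e+01,  1.98494196e+00, -3.70534301e+01,
        1.82867248e-02,  5.33145139e-03,  5.83822884e-05]), 'position': array([0.20764577, 0.58918175, 0.23079929]), 'tool_rot': array([-1.51762159,  1.56977328, -1.85643275]), 'force': array([ 0.11695043,  0.37134522, -0.87216772]), 'moment': array([-0.05083217, -0.03954437,  0.04490384]), 'grip_width': 0.0854284359916505}
```

View pics/top0.png

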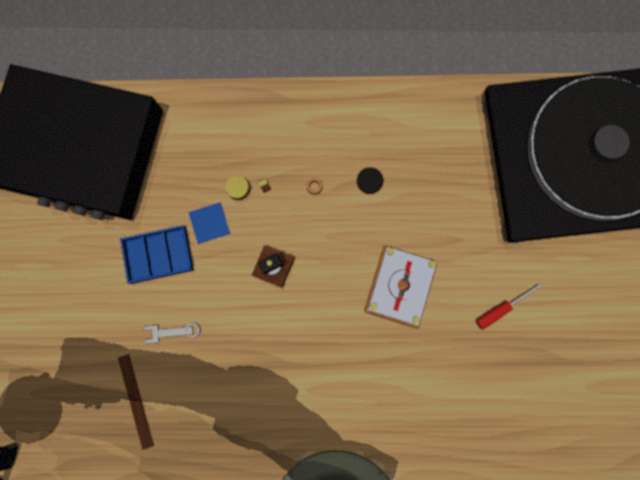

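View pics/side0.png

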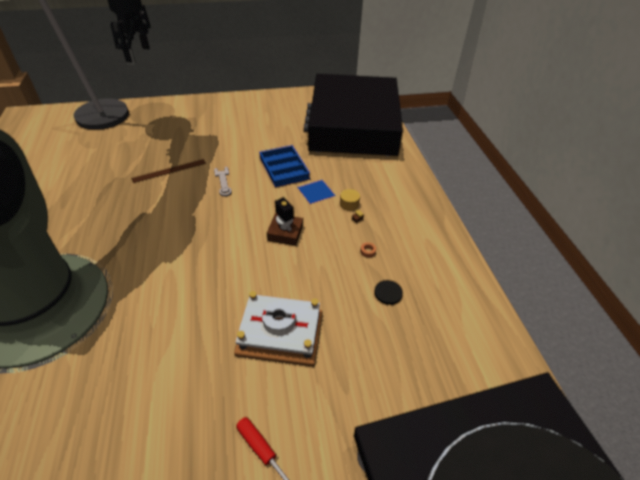

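The top view shows the pillar and rest at about (271,265) and the collar at about (403,285). In the side view they are at (285,215) and (279,320). I'll enlarge both.

Run:
```python
from h import *
def crop(n,x,y,w,h,s):
    im=cv2.imread(f'pics/{n}0.png')[y:y+h,x:x+w]; return cv2.resize(im,None,fx=s,fy=s,interpolation=cv2.INTER_CUBIC)
A=np.hstack([crop('top',246,240,50,50,8),crop('top',363,243,76,86,5)[:400,:380]])
cv2.imwrite('pics/c1.png',A)
B=np.hstack([crop('side',260,190,50,60,7),crop('side',232,285,94,84,5)[:420]])
cv2.imwrite('pics/c2.png',B); print(A.shape,B.shape)
```

```text
(400, 780, 3) (420, 820, 3)
```

View pics/c1.png

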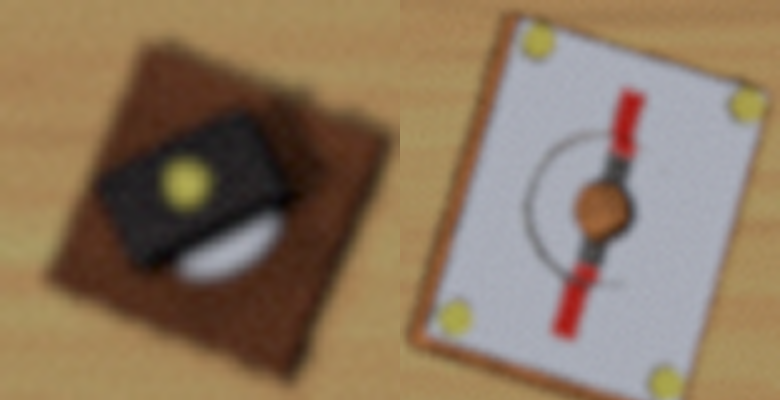

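View pics/c2.png

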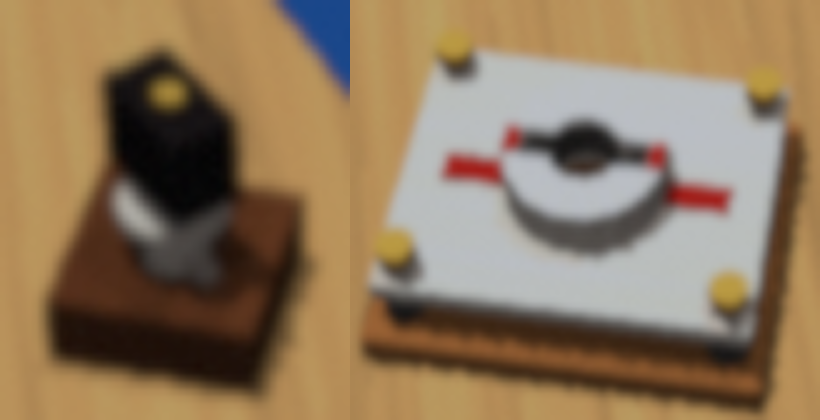

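```bash
cat > m.py <<'E'
from h import *
f=lambda X,Y,s,x,y:((X+.5)/s-.5+x,(Y+.5)/s-.5+y)
T1=lambda X,Y:f(X,Y,8,246,240)
T2=lambda X,Y:f(X-400,Y,5,363,243)
S1=lambda X,Y:f(X,Y,7,260,190)
S2=lambda X,Y:f(X-350,Y,5,232,285)
E
python3 - <<'E'
from m import *
p=lambda n,uv,z:ray2plane(n,*uv,z)[:2]
print('dot',p('top',T1(187,184),.094),p('side',S1(170,95),.094))
def ang(a,b): d=b-a; return np.degrees(np.arctan2(d[1],d[0])),np.linalg.norm(d)*1e3
# block top-face long edges
a=[p('top',T1(*q),.094) for q in((100,188),(245,108),(145,268),(290,195))]
print('block',ang(a[0],a[1]),ang(a[2],a[3]),ang(a[0],a[2]))
b=[p('side',S1(*q),.094) for q in((108,75),(160,50),(232,118),(178,150))]
print('block side',ang(b[0],b[1]),ang(b[1],b[2]),ang(b[0],b[3]),np.mean(b,0))
r=[p('top',T1(*q),.028) for q in((150,45),(390,132),(292,378),(50,280))]
print('rest',np.mean(r,0),[ang(r[i],r[(i+1)%4]) for i in range(4)])
for n,q in(('top',[T2(*z) for z in((538,42),(746,105),(664,384),(455,318))]),('side',[S2(*z) for z in((454,46),(765,84),(729,290),(394,246))])):
    c=[p(n,z,.059) for z in q]; print(n,'posts',np.mean(c,0),[ang(c[i],c[(i+1)%4]) for i in range(4)],ang(c[0],c[2]))
print('bore',p('top',T2(604,210),.067),p('side',S2(585,145),.067))
print('bore hole bottom?',p('top',T2(604,210),.055))
print('red',ang(p('top',T2(565,335),.044),p('top',T2(631,92),.044)),(p('top',T2(565,335),.044)+p('top',T2(631,92),.044))/2)
print('red s',ang(p('side',S2(445,166),.044),p('side',S2(730,200),.044)),(p('side',S2(445,166),.044)+p('side',S2(730,200),.044))/2)
from scipy.spatial.transform import Rotation as R
s=telemetry.observe(); print(R.from_euler('xyz',s['tool_rot']).as_matrix().round(3))
E
```

```text
dot [0.52067837 0.12752892] [0.5203938  0.12446496]
block (np.float64(-61.602546681490765), np.float64(41.641076817971616)) (np.float64(-63.85720594490852), np.float64(40.72440808654832)) (np.float64(-150.74858696253511), np.float64(23.348514531523712))
block side (np.float64(28.310810633967694), np.float64(20.247542314555684)) (np.float64(-63.458087722375154), np.float64(40.43208708480107)) (np.float64(-65.98560289636674), np.float64(42.43325975425678)) [0.51997928 0.12319426]
rest [0.52087484 0.12563101] [(np.float64(-110.75174503715803), np.float64(68.45598832867313)), (np.float64(158.02228010132822), np.float64(70.14799787616955)), (np.float64(67.33701077513557), np.float64(69.57376121354272)), (np.float64(-22.93054630544772), np.float64(67.86062319258897))]
top posts [ 0.47437341 -0.14469458] [(np.float64(-107.84831223614427), np.float64(89.51528189139076)), (np.float64(161.7072762859939), np.float64(119.98226577595307)), (np.float64(71.76395905002163), np.float64(89.13341724787398)), (np.float64(-18.110715996939796), np.float64(119.37673457662552))] (np.float64(-161.4084962237145), np.float64(149.1379201782846))
side posts [ 0.47429155 -0.14861952] [(np.float64(-17.990344306770446), np.float64(119.99333004012728)), (np.float64(-108.20456713247503), np.float64(89.87737258093925)), (np.float64(161.93511897755943), np.float64(119.99409281483543)), (np.float64(71.79463789103258), np.float64(89.72127454946798))] (np.float64(-54.90121649523604), np.float64(149.65191599840665))
bore [ 0.47439149 -0.14509433] [ 0.47472329 -0.1465339 ]
bore hole bottom? [ 0.47515218 -0.14648461]
red (np.float64(-16.846494488186803), np.float64(105.29475863998518)) [ 0.47470304 -0.14530308]
red s (np.float64(-17.496618545376517), np.float64(107.35288120192021)) [ 0.47433422 -0.14737394]
[[-0.     0.332  0.943]
 [-0.001  0.943 -0.332]
 [-1.    -0.001  0.   ]]
```

Request:
{"name": "play_rows", "arguments": {"deltas": [[19.5, -29, -3, 0, 0, -2.75, 85], [19.5, -29, -3, 0, 0, -2.75, 85], [19.5, -29, -3, 0, 0, -2.75, 85], [19.5, -29, -3, 0, 0, -2.75, 85], [19.5, -29, -3, 0, 0, -2.75, 85], [19.5, -29, -3, 0, 0, -2.75, 85], [19.5, -29, -3, 0, 0, -2.75, 85], [19.5, -29, -3, 0, 0, -2.75, 85]]}}

```text
clock: 1.1
position: [0.3642, 0.3564, 0.2071]
tool_rot: [-1.334, 1.57, -2.058]
force: [0.5, -0.7, 0.2]
grip_width: 0.0853
```

Request:
{"name": "play_rows", "arguments": {"deltas": [[19.5, -29, -3, 0, 0, -2.75, 85], [19.5, -29, -3, 0, 0, -2.75, 85], [19.5, -29, -3, 0, 0, -2.75, 85], [19.5, -29, -3, 0, 0, -2.75, 85], [19.5, -29, -3, 0, 0, -2.75, 85], [19.5, -29, -3, 0, 0, -2.75, 85], [19.5, -29, -3, 0, 0, -2.75, 85], [0, 0, 0, 0, 0, 0, 85]]}}

```text
clock: 2.1
position: [0.5011, 0.1521, 0.186]
tool_rot: [-0.66, 1.57, -1.723]
force: [-1.2, 0.3, -0.6]
grip_width: 0.085
```

Request:
{"name": "play_rows", "arguments": {"deltas": [[10, -13, -20, 0, 0, -1.4, 85], [9.4, -13.1, -20, 0, 0, -1.4, 85], [0, 0, -15, 0, 0, 0, 85], [0, 0, -10, 0, 0, 0, 85], [0, 0, 0, 0, 0, 0, 85]]}}

```text
clock: 2.72
position: [0.519, 0.129, 0.1209]
tool_rot: [-1.935, 1.57, -3.041]
force: [-0.3, -0.5, 0.4]
grip_width: 0.0851
```

Run:
```python
from h import *
from scipy.spatial.transform import Rotation as R
im=vision.grab_frame('side')[:,:,::-1]; cv2.imwrite('pics/side1.png',im)
t=vision.grab_frame('top')[:,:,::-1]; cv2.imwrite('pics/top1.png',t)
c=lambda i,x,y:cv2.resize(i[y:y+80,x:x+80],None,fx=5,fy=5,interpolation=cv2.INTER_CUBIC)
cv2.imwrite('pics/c3.png',np.hstack([c(t,230,225),c(im,245,170)]))
s=telemetry.observe(); M=R.from_euler('xyz',s['tool_rot']).as_matrix(); print(s['position'],np.degrees(np.arctan2(M[1,1],M[0,1])),M[:,0])
```

```text
[0.51965076 0.12891538 0.12171712] 26.582546019578075 [ 3.72860808e-04  3.17490303e-04 -9.99999880e-01]
```

View pics/c3.png

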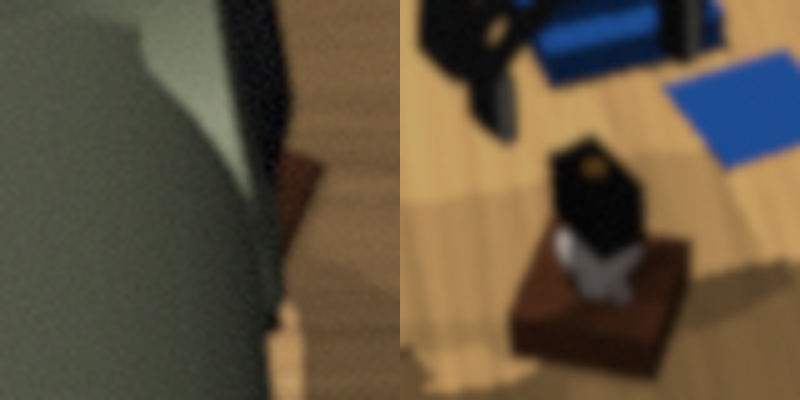

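Request:
{"name": "play_rows", "arguments": {"deltas": [[0.5, -1.5, -20, 0, 0, 0, 85], [0, 0, -20, 0, 0, 0, 85], [0, 0, -15, 0, 0, 0, 85], [0, 0, -8, 0, 0, 0, 85], [0, 0, 0, 0, 0, 0, 60], [0, 0, 0, 0, 0, 0, 40], [0, 0, 0, 0, 0, 0, 30], [0, 0, 0, 0, 0, 0, 27]], "grip_force": 40}}

```text
clock: 3.82
position: [0.5203, 0.1269, 0.0586]
tool_rot: [1.504, 1.57, 0.396]
force: [0.5, 0.4, -0.5]
grip_width: 0.0267
```

Request:
{"name": "play_rows", "arguments": {"deltas": [[0, 0, 0, 0, 0, 0, 24], [0, 0, 0, 0, 0, 0, 20], [0, 0, 0, 0, 0, 0, 20], [0, 0, 0, 0, 0, 0, 20]]}}

```text
clock: 4.32
position: [0.5204, 0.1269, 0.0587]
tool_rot: [1.597, 1.57, 0.489]
force: [-0.6, -0.5, 6.2]
grip_width: 0.0257
```

Request:
{"name": "play_rows", "arguments": {"deltas": [[0, 0, 5, 0, 0, 0, 20], [0, 0, 10, 0, 0, 0, 20], [0, 0, 15, 0, 0, 0, 20], [0, 0, 15, 0, 0, 0, 20], [0, 0, 15, 0, 0, 0, 20], [0, 0, 15, 0, 0, 0, 20], [0, 0, 15, 0, 0, 0, 20], [0, 0, 0, 0, 0, 0, 20]]}}

```text
clock: 5.32
position: [0.5207, 0.127, 0.1495]
tool_rot: [1.484, 1.569, 0.377]
force: [-0.4, 1.0, -2.4]
grip_width: 0.0259
```

Request:
{"name": "play_rows", "arguments": {"deltas": [[-5, -15, 0, 0, 0, 2.5, 20], [-5, -30, 0, 0, 0, 6, 20], [-5, -35, 0, 0, 0, 6, 20], [-5, -35, 0, 0, 0, 6, 20], [-6, -35, 0, 0, 0, 6, 20], [-6, -35, 0, 0, 0, 6, 20], [-6, -35, 0, 0, 0, 6, 20], [-4, -30, 0, 0, 0, 4, 20]]}}

```text
clock: 6.32
position: [0.4775, -0.1244, 0.1478]
tool_rot: [-2.898, 1.57, 3.022]
force: [0.7, 0.2, -2.5]
grip_width: 0.0257
```

Request:
{"name": "play_rows", "arguments": {"deltas": [[-4, -22.8, 0, 0, 0, 2.5, 20], [0, 0, 0, 0, 0, 0, 20], [0, 0, 0, 0, 0, 0, 20]]}}

```text
clock: 6.7
position: [0.4741, -0.1454, 0.148]
tool_rot: [2.821, 1.57, 2.498]
force: [-0.5, -0.0, -2.6]
grip_width: 0.0254
```

```bash
cat > look.py <<'E'
import sys
from m import *
from scipy.spatial.transform import Rotation as R
k=sys.argv[1]
im=vision.grab_frame('side')[:,:,::-1]; cv2.imwrite(f'pics/side{k}.png',im)
t=vision.grab_frame('top')[:,:,::-1]; cv2.imwrite(f'pics/top{k}.png',t)
x,y,w,h,s=map(int,sys.argv[2:7])
cv2.imwrite(f'pics/v{k}.png',cv2.resize(im[y:y+h,x:x+w],None,fx=s,fy=s,interpolation=cv2.INTER_CUBIC))
s=telemetry.observe(); M=R.from_euler('xyz',s['tool_rot']).as_matrix(); print(s['position'],'jaw yaw',np.degrees(np.arctan2(M[1,1],M[0,1])),M[:,0].round(4),s['force'],s['qpos'][6])
E
python3 look.py 2 215 190 130 100 6
```

```text
[ 0.47422493 -0.14508942  0.14809388] jaw yaw 71.58026360456012 [-3.e-04  3.e-04 -1.e+00] [ 0.06728823  0.05431299 -1.74091256] 1.4520563879665203
```

View pics/v2.png

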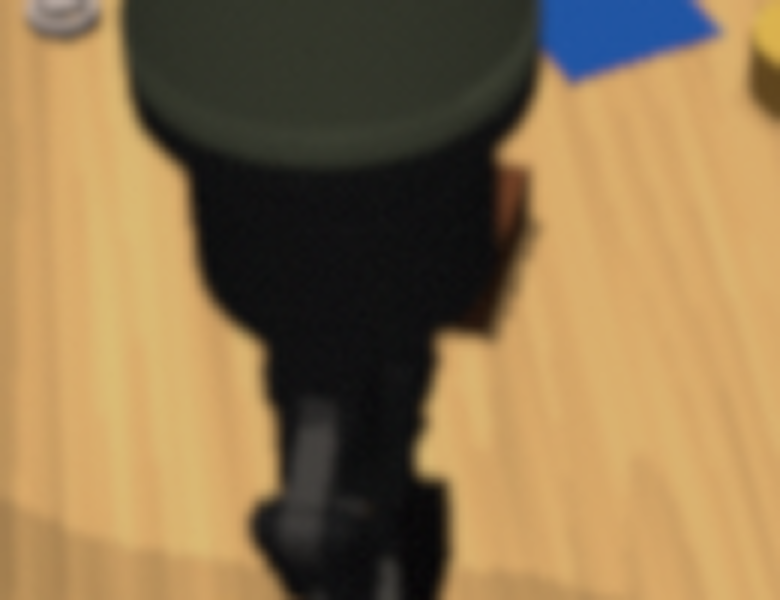

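Run:
```python
from m import *
im=cv2.imread('pics/side2.png')[260:360,225:345]; cv2.imwrite('pics/v2b.png',cv2.resize(im,None,fx=6,fy=6,interpolation=cv2.INTER_CUBIC))
from scipy.spatial.transform import Rotation as R
# predict: foot z=.148+.019-.068 etc
ex=np.array([np.cos(np.radians(-18.2)),np.sin(np.radians(-18.2)),0])
c=np.array([.4742,-.1460,0])
g=lambda z,o=0:c+o*ex+np.array([0,0,z])
zc=.1675
P=proj('side',[g(zc-.031,.019),g(zc-.031,-.019),g(zc-.048,.021),g(zc-.048,-.021),g(zc-.068),g(.067,.0)])
print(((P-[225,260]+.5)*6-.5).round(0))
```

```text
[[378. 189.]
 [247. 173.]
 [386. 227.]
 [243. 209.]
 [318. 259.]
 [322. 323.]]
```

View pics/v2b.png

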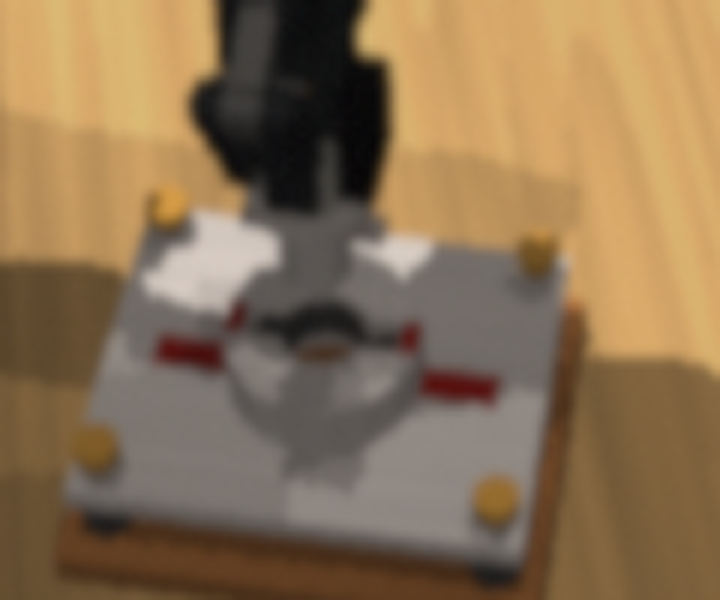

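Request:
{"name": "play_rows", "arguments": {"deltas": [[0, 0, -10, 0, 0, 0, 20], [0, 0, -10, 0, 0, 0, 20], [0, 0, -6, 0, 0, 0, 20], [0, 0, -4, 0, 0, 0, 20], [0, 0, -3, 0, 0, 0, 20], [0, 0, -3, 0, 0, 0, 20], [0, 0, 0, 0, 0, 0, 20]]}}

```text
clock: 7.68
position: [0.4741, -0.146, 0.1122]
tool_rot: [-2.716, 1.571, -3.038]
force: [-0.0, -0.3, -2.2]
grip_width: 0.0257
```

The foot is in the bore with no contact. Continuing down to the slots.

Request:
{"name": "play_rows", "arguments": {"deltas": [[0, 0, -4, 0, 0, 0, 20], [0, 0, -4, 0, 0, 0, 20], [0, 0, -3, 0, 0, 0, 20], [0, 0, -3, 0, 0, 0, 20], [0, 0, -2, 0, 0, 0, 20], [0, 0, 0, 0, 0, 0, 20]]}}

```text
clock: 8.43
position: [0.4741, -0.1459, 0.0962]
tool_rot: [-2.852, 1.571, 3.109]
force: [0.2, 0.2, -2.7]
grip_width: 0.0256
```

Request:
{"name": "play_rows", "arguments": {"deltas": [[0, 0, -3, 0, 0, 0, 20], [0, 0, -3, 0, 0, 0, 20], [0, 0, -2, 0, 0, 0, 20], [0, 0, -1, 0, 0, 0, 20], [0, 0, 0, 0, 0, 0, 20]]}}

```text
clock: 9.05
position: [0.4741, -0.1459, 0.0872]
tool_rot: [-2.817, 1.571, -3.139]
force: [-0.5, -0.1, -2.2]
grip_width: 0.0255
```

Request:
{"name": "play_rows", "arguments": {"deltas": [[0, 0, -1, 0, 0, 0, 20], [0, 0, -1, 0, 0, 0, 20], [0, 0, 0, 0, 0, 0, 20]]}}

```text
clock: 9.43
position: [0.4742, -0.146, 0.0854]
tool_rot: [-0.066, 1.571, -0.389]
force: [-0.5, 0.5, 2.4]
grip_width: 0.0258
```

Request:
{"name": "play_rows", "arguments": {"deltas": [[0, 0, -0.8, 0, 0, -4, 20], [0, 0, -0.7, 0, 0, -5, 20], [0, 0, 0, 0, 0, -5, 20], [0, 0, 0, 0, 0, -5, 20], [0, 0, 0, 0, 0, -5, 20], [0, 0, 0, 0, 0, -5, 20], [0, 0, 0, 0, 0, 0, 20]]}}

```text
clock: 10.3
position: [0.4745, -0.146, 0.084]
tool_rot: [0.355, 1.57, -0.473]
force: [-0.3, -0.0, 3.9]
grip_width: 0.0257
```

```bash
cat > st.py <<'E'
from workcell import telemetry
import numpy as np
from scipy.spatial.transform import Rotation as R
s=telemetry.observe(); M=R.from_euler('xyz',s['tool_rot']).as_matrix(); print(s['clock'],s['position'].round(4),'turned',(71.6-np.degrees(np.arctan2(M[1,1],M[0,1]))).round(2),s['force'].round(1),s['moment'].round(2),s['grip_width'].round(4),s['qpos'][6].round(2))
E
python3 st.py
```

```text
Traceback (most recent call last):
  File "st.py", line 4, in <module>
    s=telemetry.observe(); M=R.from_euler('xyz',s['tool_rot']).as_matrix(); print(s['clock'],s['position'].round(4),'turned',(71.6-np.degrees(np.arctan2(M[1,1],M[0,1]))).round(2),s['force'].round(1),s['moment'].round(2),s['grip_width'].round(4),s['qpos'][6].round(2))
                                                                                                                                                                                                                            ^^^^^^^^^^^^^^^^^^^^^
AttributeError: 'float' object has no attribute 'round'
```

Request:
{"name": "play_rows", "arguments": {"deltas": [[0, 0, 0, 0, 0, -4, 20], [0, 0, 0, 0, 0, -3, 20], [0, 0, 0, 0, 0, 0, 20]]}}

```text
clock: 10.68
position: [0.4744, -0.146, 0.0839]
tool_rot: [0.504, 1.57, -0.444]
force: [0.3, -0.3, 4.0]
grip_width: 0.0258
```

```bash
sed -i "s/s\['grip_width'\].round(4)/s['grip_width']/" st.py; python3 st.py
```

```text
10.675 [ 0.4744 -0.146   0.0839] turned 35.94 [ 0.3 -0.3  4. ] [-0.04 -0.08 -0.08] 0.02575091955007441 1.0
```

Request:
{"name": "play_rows", "arguments": {"deltas": [[0, 0, 0, 0, 0, -3, 20], [0, 0, 0, 0, 0, 0, 20]]}}

```text
clock: 10.92
position: [0.4743, -0.146, 0.0839]
tool_rot: [0.58, 1.57, -0.421]
force: [0.6, -0.2, 3.9]
grip_width: 0.0257
```

Request:
{"name": "play_rows", "arguments": {"deltas": [[0, 0, 0, 0, 0, -2, 20], [0, 0, 0, 0, 0, 0, 20]]}}

```text
clock: 11.18
position: [0.4742, -0.146, 0.0838]
tool_rot: [0.262, 1.571, -0.775]
force: [-0.5, -0.2, 4.9]
grip_width: 0.0258
```

Request:
{"name": "play_rows", "arguments": {"deltas": [[0, 0, 0, 0, 0, -2, 20], [0, 0, 0, 0, 0, -2, 20], [0, 0, 0, 0, 0, 0, 20]]}}

```text
clock: 11.55
position: [0.4741, -0.1459, 0.0838]
tool_rot: [-1.18, 1.571, -2.288]
force: [0.2, -0.1, 5.2]
grip_width: 0.0259
```

Request:
{"name": "play_rows", "arguments": {"deltas": [[0, 0, 0, 0, 0, -2, 20], [0, 0, 0, 0, 0, -2, 20], [0, 0, 0, 0, 0, 0, 20]]}}

```text
clock: 11.92
position: [0.4741, -0.1459, 0.0838]
tool_rot: [-1.537, 1.571, -2.716]
force: [0.4, 0.1, 5.4]
grip_width: 0.0254
```

Request:
{"name": "play_rows", "arguments": {"deltas": [[0, 0, 0, 0, 0, -2, 20], [0, 0, 0, 0, 0, -2, 20], [0, 0, 0, 0, 0, 0, 20]]}}

```text
clock: 12.3
position: [0.4741, -0.1459, 0.0838]
tool_rot: [-1.079, 1.571, -2.327]
force: [-0.1, -0.1, 4.4]
grip_width: 0.0257
```

```bash
python3 st.py
```

```text
12.3 [ 0.4741 -0.1459  0.0838] turned 53.11 [-0.1 -0.1  4.4] [-0.06  0.14 -0.01] 0.025719930751979907 0.78
```

Request:
{"name": "play_rows", "arguments": {"deltas": [[0, 0, 0, 0, 0, -2, 20], [0, 0, 0, 0, 0, -2, 20], [0, 0, 0, 0, 0, 0, 20]]}}

```text
clock: 12.68
position: [0.4742, -0.1459, 0.0838]
tool_rot: [-0.137, 1.571, -1.455]
force: [0.1, 0.4, 4.2]
grip_width: 0.0256
```

Request:
{"name": "play_rows", "arguments": {"deltas": [[0, 0, 0, 0, 0, -2, 20], [0, 0, 0, 0, 0, -2, 20], [0, 0, 0, 0, 0, 0, 20]]}}

```text
clock: 13.05
position: [0.4741, -0.1459, 0.0838]
tool_rot: [-0.587, 1.571, -1.975]
force: [-0.6, -0.2, 4.4]
grip_width: 0.0258
```

Request:
{"name": "play_rows", "arguments": {"deltas": [[0, 0, 0, 0, 0, -2, 20], [0, 0, 0, 0, 0, -2, 20], [0, 0, 0, 0, 0, 0, 20]]}}

```text
clock: 13.42
position: [0.4742, -0.1459, 0.0838]
tool_rot: [-0.515, 1.571, -1.973]
force: [-0.1, -0.4, 4.4]
grip_width: 0.0256
```

```bash
python3 st.py
```

```text
13.425 [ 0.4742 -0.1459  0.0838] turned 65.11 [-0.1 -0.4  4.4] [ 0.01 -0.06 -0.  ] 0.025600985003520527 0.63
```

Request:
{"name": "play_rows", "arguments": {"deltas": [[0, 0, 0, 0, 0, -2, 20], [0, 0, 0, 0, 0, -2, 20], [0, 0, 0, 0, 0, 0, 20]]}}

```text
clock: 13.8
position: [0.4743, -0.1459, 0.0838]
tool_rot: [0.892, 1.571, -0.635]
force: [1.8, -0.1, 2.7]
grip_width: 0.0257
```

Request:
{"name": "play_rows", "arguments": {"deltas": [[0, 0, 0, 0, 0, -2, 20], [0, 0, 0, 0, 0, 0, 20]]}}

```text
clock: 14.05
position: [0.4739, -0.1459, 0.0835]
tool_rot: [-1.614, 1.57, 3.107]
force: [0.8, -0.5, -2.1]
grip_width: 0.0256
```

```bash
python3 st.py
```

```text
14.05 [ 0.4739 -0.1459  0.0835] turned 71.11 [ 0.8 -0.5 -2.1] [ 0.02 -0.25 -0.05] 0.02560817267715497 0.56
```

Request:
{"name": "play_rows", "arguments": {"deltas": [[0, 0, 0, 0, 0, -2, 20], [0, 0, -1, 0, 0, 0, 20], [0, 0, -1, 0, 0, 0, 20], [0, 0, 0, 0, 0, 0, 20]]}}

```text
clock: 14.55
position: [0.4741, -0.1459, 0.0817]
tool_rot: [-1.757, 1.571, 2.93]
force: [0.2, 0.2, -2.1]
grip_width: 0.0259
```

```bash
python3 st.py
```

```text
14.55 [ 0.4741 -0.1459  0.0817] turned 73.06 [ 0.2  0.2 -2.1] [ 0.    0.05 -0.02] 0.02585440881688692 0.54
```

Request:
{"name": "play_rows", "arguments": {"deltas": [[0, 0, -0.7, 0, 0, 0, 20], [0, 0, -0.5, 0, 0, 0, 20], [0, 0, 0, 0, 0, 0, 20]]}}

```text
clock: 14.92
position: [0.4742, -0.146, 0.0807]
tool_rot: [2.245, 1.571, 0.649]
force: [-0.4, 0.4, 2.4]
grip_width: 0.0257
```

Request:
{"name": "play_rows", "arguments": {"deltas": [[0, 0, 0, 0, 0, 0, 20], [0, 0, 0, 0, 0, 0, 30], [0, 0, 0, 0, 0, 0, 45], [0, 0, 0, 0, 0, 0, 65], [0, 0, 0, 0, 0, 0, 80], [0, 0, 0, 0, 0, 0, 80]]}}

```text
clock: 15.68
position: [0.4742, -0.1459, 0.0806]
tool_rot: [-0.419, 1.571, -2.016]
force: [-0.5, 1.0, 0.8]
grip_width: 0.0799
```

Request:
{"name": "play_rows", "arguments": {"deltas": [[0, 0, 5, 0, 0, 0, 80], [0, 0, 15, 0, 0, 0, 80], [0, 0, 20, 0, 0, 0, 80], [0, 0, 25, 0, 0, 0, 80], [0, 0, 25, 0, 0, 0, 80], [0, 0, 25, 0, 0, 0, 80], [0, 0, 15, 0, 0, 0, 80], [0, 0, 0, 0, 0, 0, 80]]}}

```text
clock: 16.68
position: [0.4746, -0.1459, 0.2115]
tool_rot: [1.634, 1.569, 0.038]
force: [-0.2, 0.6, -0.7]
grip_width: 0.0802
```

```bash
python3 look.py 3 215 250 130 120 5
```

```text
[ 0.47390913 -0.14574194  0.21015414] jaw yaw -1.4518951047439712 [-5.e-04  2.e-04 -1.e+00] [-1.04840813  0.29537811 -0.29961261] 0.41066678550128405
```

View pics/v3.png

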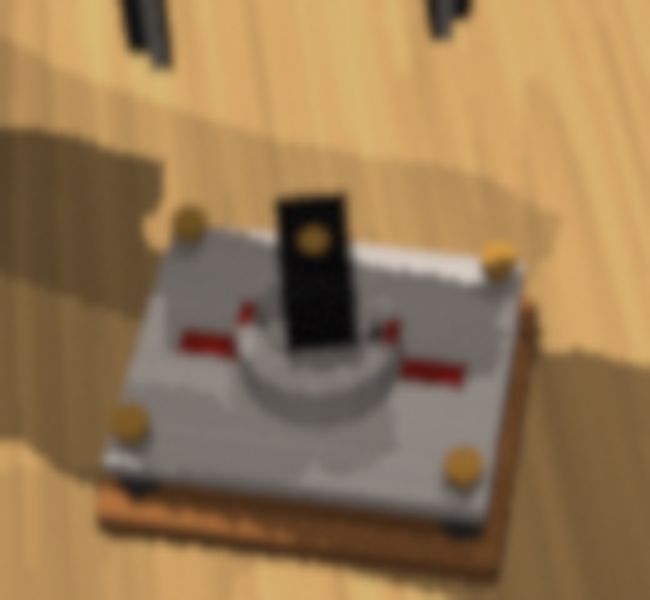

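The picture shows the pillar upright in the collar, with its dot at about (314,240), no gap under the flange, and the fingers well clear. I'll check the dot's position and hand in.

Run:
```python
from m import *
print(ray2plane('side',*f(314,240,5,215,250),.116), proj('side',[[.4744,-.1465,.116],[.4744,-.1465,.121]])-[215,250])
workorder.job_done()
```

```text
[ 0.47456912 -0.14721683  0.116     ] [[62.25426283 47.28560707]
 [62.12918884 45.53551899]]
the job is handed in; nothing more can be done
```

The pillar is locked in the bayonet collar, the gripper has let go, and the job is handed in. No verdict came back.

- **Insertion:** I gripped the pillar in its rest and lowered it through the red-marked slots with no contact on the way down. The lugs touched the channel floor at about 5 N.
- **Finding the notch:** I pressed the armboard down by about 1.5 mm (6–8 N) and turned the pillar clockwise in small steps. The lugs dropped at about 70° and I stopped turning at 73°.
- **Seating:** I lowered it a further 3 mm until the flange met the collar at about 4.5 N. The tool was then 4.7 mm below its height with the lugs on the channel floor, against the 5 mm expected.
- **Final checks:** The last picture shows the pillar upright with the flange flush. The block-top dot, measured at flush height, is within 1 mm of the collar's axis. The fingers are well clear and the force reading is close to zero.

The side and top cameras disagreed by 2–4 mm in y for most of the points I measured. The error was much the same at the rest and the collar, so moving by the difference between them cancelled most of it. I planned no motion near the other parts, but I did not measure their positions again at the end.

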